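# Load a coffee capsule and hold the brew lever at pre-soak

### The arm

A 7-joint arm with a two-finger parallel gripper is mounted at the origin on a cart in front of the work surface, level with it; the furniture and walls round the work are solid. World frame = base frame: x ahead of the robot, y to its left, z up, the work surface at z = 0. Lengths are in m, angles in rad, forces in N, time in s.
With the tool pointing down it reaches from about 0.4 to 0.875 m from the base axis. Payload 19.3 kg.
Tool frame: the origin (TCP) lies between the finger pads; the fingertips stand bot.tcp_to_tips ahead of it and the grasp point (between the pads) is the TCP (bot.tcp_to_tips is the distance from the TCP to the fingertips, in m); z points along the fingers, y is the line along which they close (so a half turn about z gives the same grasp; the last joint's range is limited). The gripper opens to 85 mm and grips with 20 to 120 N. Pads are 22 mm wide; open, the fingers measure 114 mm over their backs; the gripper's body (76 mm by 85 mm) begins 54 mm behind the grasp point. The pads swing forward as they close: fully open they stand 13 mm farther back than shut.
Start: joints at [1.191, 0.521, -0.036, 1.599, 0.021, 1.021, -0.113], TCP at [0.191, -0.595, 0.25] pointing down, gripper open.
Joint ranges: [-2.91, 2.91], [-0.3, 2.13], [-1.5, 1.42], [0.17, 2.43], [-1.26, 4.41], [0.16, 1.93], [-2.52, 2.52]. Speed limits (rad/s): [1.89, 1.89, 2.39, 2.39, 3.01, 3.01, 3.01].

### API

Orientations are given as [roll, pitch, yaw] about the fixed x, y, z axes, in that order (R = Rz(yaw) Ry(pitch) Rx(roll)).
In Python, from workcell import telemetry, grab_frame, bot gives the robot as it stands. The module is installed in compiled form; this text tells all that it offers.
- The arm moves only by the shell command python3 -m crank 'ROWS' [FORCE]. ROWS is text: rows parted by semicolons, each of 7 numbers parted by spaces: the finger opening in m, from 0 to 0.0854, then the shift along the tool's x, y, z in m, then the turn, a rotation vector about the tool's x, y, z in degrees. A call has exactly 8 rows; each row shifts and turns the commanded pose from where the row before left it, along the tool's axes as they then stand; what a row does not reach is not made up. A row lasts 1/12 s, in which the tool goes at most 41.7 mm and 7.16 degrees, less where a joint would pass 70% of its speed; a pose out of reach is approached as far as the arm can. A call with a gripper value outside its range is refused whole. The fingers move at their own pace and stop on an object; FORCE is the grip in N (left out, the last holds). Time passes only in rows, so rows that do not move let the fingers close, or fill a call up. It gives the time, the measured TCP pose, the force, the opening and the grip force at its end, in the units of the state.
- telemetry.observe(): the state, without advancing time (a new reading comes with each control period).
- grab_frame(name): name is "side" or "top"; returns a dict with "pixels" (480x640x3 uint8, red, green, blue), "depth" (480x640 float32, m along the optical axis (not along the pixel's ray), 0 where there is no reading), "vertical_fov" (degrees; the focal length in pixels is half the picture's height over the tangent of half this angle, whatever the lens; pixels are square), "cx", "cy" (the principal point, pixels), "distortion" ([k1, k2, p1, p2, k3] as OpenCV has them; the pictures are not rectified), "R" (3x3) and "t" (3): a world point X has camera coordinates R X + t. Camera axes: x right, y down, z forward; pixel columns grow to the right and rows downward; lengths in m; the calibration is good to about 2 mm. A picture is of the moment at which its call begins.
- bot.job_done(): hands the job in; it is judged then, once.
The state is a dict: "clock": time; "qpos": joint angles; "qd": joint speeds; "joint_efforts": joint torques, N m; "position": TCP position; "tool_rot": TCP orientation; "force": force on the tool from outside, world axes, zero at the start; "moment": the same for the moment, N m; "grip_width": finger opening in m; "finger_force": force on a finger pad.
Only numpy, scipy, OpenCV 4.12 (cv2) and the standard library are available. Lean on these libraries where they do the work, as an engineer would, in place of code of your own. Each camera call takes 0.05 s, during which the arm holds its last target. There are 200 camera calls.

### The job

Make a coffee with the capsule machine: swing its hood open by the bar handle, take the last capsule from the wooden tray, put it foil side up into the machine's capsule well and shut the hood fully again. Then press the sprung brew lever on the machine's right flank down until its arm is level, which is the pre-soak position, and hold it there steadily, without ever pushing it far past level, where full pressure begins. The job finishes while you are still holding the lever level; the cup must stay standing under the spout and the other things where they are.

Things in the scene. Friction and masses are not known exactly. Their poses are not given: they have to be found in the camera images.
- machine: capsule coffee machine, grey, fixed to the worktop, 110 wide, 340 deep, 210 high. Origin: worktop height, in the middle of its width, 165 behind its front edge. Its x axis points from its front to its back (front faces the robot within 15 deg), y to its left, z up. Top deck of the brew head at z = 151; behind the hood a clear water tank, 210 high.
- brew_hood (a joint): angle of the black hood (74 wide, 20 thick, 130 long) over the brew head: 0 shut, grows as its front edge swings up and back about a level hinge along the machine's y; stop at 1.55 rad. A stiff hinge: it stays wherever it is left; about 2 to 3 N at the handle move it either way. Open at least 1.35 rad to have room over the well.
- hood_handle (a point): middle of the hood's steel bar handle, a round bar 12 thick and about 60 long along the machine's y, on two posts, 36 above the hood's top face, with 30 of free space below it, near the hood's front edge. Moves with the hood; hood shut: 94 in front of the machine's origin, 218 above the worktop; 140 from the hinge line.
- hood_hinge (a point): point on the hood's hinge line, which runs along the machine's y axis, 34 behind the machine's origin and 162 above the worktop.
- brew_seat (a point): where the centre of the capsule's foil face lies when the capsule is seated: 85 in front of the machine's origin and 159 above the worktop, 8 above the deck. Below it is the capsule well, a round hole 35 wide and 16 deep in a steel block 70 x 70 flush with the deck; the dome goes in, the rim stays proud of the deck. The shut hood covers it with 3 to spare.
- capsule: the white coffee capsule, 24 high; rim 39 across, less than 1 thick, tapering to a dome 20 across at the end. It stands dome down in the tray's hole. Origin: centre of the flat foil face, which is up, 34 above the worktop (12 above the tray's top). Its z axis points down towards the dome. Grip it across the rim with the fingertips about 8 below the foil. 11 to 18 g.
- capsule_tray: wooden tray 160 x 58 x 22 fixed to the worktop, to the left of the machine, with three holes 32 wide and 12 deep in a row along its x axis at -50, 0 and +50; the capsule stands in the one at x = -50 (the end nearest the robot), the others are empty. Origin: centre of its underside.
- brew_lever (a joint): angle of the brew lever: 0 released (arm slopes 0.45 rad upward to the front), 0.45 arm level = pre-soak, stop at 0.90. A spring returns it: about 3 N on the grip to start, 8 N at level, 12 N at the stop. Its pivot is 110 above the worktop level with the machine's origin, 60 to its right; the arm points to the front.
- lever: the brew lever: steel arm with a barrel grip at its end. Origin: on its pivot line, 60 right of the machine's origin, 110 above the worktop.
- lever_grip (a point): centre of the black barrel grip at the end of the brew lever, 21 thick and 46 long along the machine's y; 110 from the pivot line and 100 to the right of the machine's middle; released 158 above the worktop and 99 in front of the machine's origin, level 110 above and 110 in front. Free from above; press it on its top.
- spout (a point): lower end of the coffee spout under the brew head, 84 above the worktop, straight below the well.
- espresso_cup: white espresso cup, 58 across, 56 high, loose, standing on the machine's drip tray (19 above the worktop). Origin: centre of its underside with ear included; the ear points to the machine's right.
- cup_mouth (a point): centre of the cup's mouth, on the axis of its bowl, about under the spout.
- salt: salt shaker, 44 across, 90 high, loose bystander to the right of the machine. Origin: centre of its underside.
- honey_jar: honey jar, 71 across, 110 high, loose bystander behind to the left. Origin: centre of its underside.
- coffee_spoon: small spoon, 137 long, loose bystander lying to the right of the machine. Origin: its middle, underside.
- kitchen_timer: round kitchen timer, 61 across, 53 high, loose bystander behind to the right. Origin: centre of its underside.

How it is judged:
On the way, in this order (a step that is already met when the one before it is completed fails the run):
1. the hood is swung open (past 1.0 rad) (value of joint brew_hood above 1 rad), for 0.2 s.
2. the capsule stands in the well, foil up, and is let go (distance between capsule and brew_seat below 0.006 m and angle between capsule's own z axis and vertical above 2.8 rad and value of joint brew_hood above 0.5 rad and contact force between capsule and the fingers below 0.1 N), for 0.2 s.
3. the hood is shut over the seated capsule (distance between capsule and brew_seat below 0.006 m and angle between capsule's own z axis and vertical above 2.8 rad and value of joint brew_hood below 0.05 rad), for 0.2 s.
4. the fingers hold the brew lever level (all of step 3 and value of joint brew_lever between 0.33 and 0.57 rad and contact force between lever and the fingers above 2 N), for 0.5 s.
At the end, for the whole second after the job is handed in: Capsule seated foil up (foil centre within 6 mm of its place, within 0.34 rad of flat), hood shut (under 0.05 rad), fingers pressing the lever with over 2 N and holding the lever still and level within 0.12 rad; cup upright with its mouth within 20 mm of the spout's axis (all of step 4 and velocity of joint brew_lever between -0.1 and 0.1 rad/s and horizontal distance between cup_mouth and spout below 0.02 m and angle between espresso_cup's own z axis and vertical below 0.2 rad); the arm keeps its last pose, push and grip.
It fails at once if the brew lever is pushed far past level (over 0.70 rad) (value of joint brew_lever above 0.7 rad).
It fails at once if the cup is tipped or pushed from under the spout (angle between espresso_cup's own z axis and vertical above 0.4 rad or distance of espresso_cup from where it was at the start of the episode above 0.03 m).
It fails at once if a bystander is moved by more than 30 mm (distance of any of salt, honey_jar, coffee_spoon, kitchen_timer from where it was at the start of the episode above 0.03 m).
It also fails if it takes over 72 s, if anything falls off the work surface, if the arm or the gripper's body presses on something with over 40 N, if the wrist force passes 120 N, or if a joint passes its speed limit or range.

## Working session

There is one attempt and no reset: what is moved stays moved. The work goes in short steps, Python scripts to look and compute and a shell command to move; the robot and the scene stay as the last step left them, time stands still between calls to the robot, and variables do not carry over. Pictures are saved under pics/ and viewed, at most 10 in all, crops included, and the job is handed in when it is done.

```bash
mkdir -p pics
cat > h.py <<'E'
import numpy as np, cv2
from workcell import telemetry, grab_frame, bot
def K(f):
    F=240/np.tan(np.radians(f["vertical_fov"])/2); return np.array([[F,0,f["cx"]],[0,F,f["cy"]],[0,0,1.]])
def world(f,uv,d=None,z=None):
    uv=np.array(uv,float).reshape(-1,2); R=np.array(f["R"]);t=np.array(f["t"])
    n=cv2.undistortPoints(uv[:,None],K(f),np.array(f["distortion"]))[:,0]
    r=np.c_[n,np.ones(len(n))]
    if z is None:
        if d is None: d=f["depth"][uv[:,1].astype(int),uv[:,0].astype(int)]
        return (r*np.asarray(d)[:,None]-t)@R
    w=r@R; c=-R.T@t
    return c+w*((z-c[2])/w[:,2])[:,None]
def cloud(f):
    v,u=np.mgrid[0:480,0:640]; return world(f,np.c_[u.ravel(),v.ravel()]).reshape(480,640,3)
E
python3 - <<'E'
from h import *
for n in("side","top"):
    f=grab_frame(n); cv2.imwrite(f"pics/{n}0.png",f["pixels"][:,:,::-1]); np.savez(f"{n}0.npz",**f)
    print(n,f["vertical_fov"],-np.array(f["R"]).T@f["t"],f["distortion"])
s=telemetry.observe();print(s["position"],s["tool_rot"],s["grip_width"],s["force"],bot.tcp_to_tips,s["clock"])
E
```

```text
side 56.880476994945894 [ 0.27200031 -0.75217479  0.51526946] [0.02146759 0.         0.         0.         0.        ]
top 46.18432667810602 [ 0.40094194 -0.04680183  1.20114941] [-0.0354401  0.         0.         0.         0.       ]
[ 0.19042368 -0.59496656  0.24975663] [-3.14051226e+00  8.36672265e-05  3.09823972e-01] 0.08552605683359209 [-0.30116326  0.01628312  0.57233586] 0.019 0.1
```

View pics/side0.png

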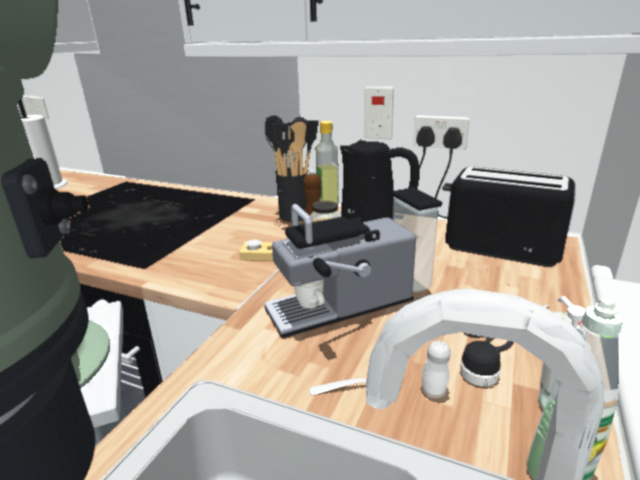

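View pics/top0.png

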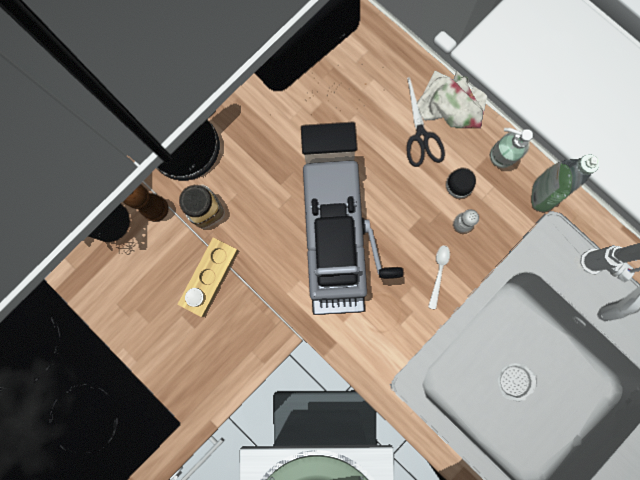

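The side view shows the machine at about (345,260), lever grip (322,267), cup (310,292) and tray with capsule (255,246). In the top view the handle bar is at about (338,270), the lever grip at (391,272), the capsule at (194,297) and the tray running from (194,297) to (218,257).

Run:
```python
from h import *
T=dict(np.load("top0.npz")); S=dict(np.load("side0.npz"))
C=cloud(T); print("image axes:",world(T,[(320,240),(420,240),(320,340)],z=0).round(3))
# machine: points of z>0.1 in region
def box(C,u0,u1,v0,v1): return C[v0:v1,u0:u1].reshape(-1,3)
P=box(C,295,375,115,320); 
for lo,hi in((.135,.2),(.2,.23)):
    Q=P[(P[:,2]>lo)&(P[:,2]<hi)]; print(lo,len(Q),cv2.minAreaRect(Q[:,:2].astype(np.float32)),np.median(Q[:,2]))
# rows across body: edges from depth at z>0.13
M=(C[...,2]>.135)&(C[...,2]<.17)
for v in range(165,300,15):
    u=np.where(M[v,295:368])[0]+295
    if len(u): print(v,C[v,u[0]].round(4),C[v,u[-1]].round(4))
# tray
B=T["pixels"].astype(int); 
m=(C[...,2]>.015)&(C[...,2]<.028); m[:,:170]=0;m[:,245:]=0;m[:230]=0;m[325:]=0
Q=C[m]; print("tray",len(Q),cv2.minAreaRect(Q[:,:2].astype(np.float32)),np.median(Q[:,2]))
m=(C[...,2]>.029)&(C[...,2]<.045); m[:,:180]=0;m[:,215:]=0;m[:280]=0;m[315:]=0
Q=C[m];print("caps",len(Q),Q.mean(0),cv2.minEnclosingCircle(Q[:,:2].astype(np.float32)))
for n,p in dict(handle=(338,270),grip=(391,272),gl=(381,273),gr=(402,272),capmid=(194,297)).items(): print(n,world(T,[p]).round(4))
print("hole",world(T,[(207,276),(218,257)],z=.022))
print("capz",world(T,[(194,297)],z=.034))
```

```text
image axes: [[ 0.584 -0.015  0.   ]
 [ 0.579 -0.23   0.   ]
 [ 0.37  -0.012  0.   ]]
0.135 7853 ((0.5889669060707092, -0.05582835525274277), (0.275395005941391, 0.1281944364309311), 2.385683536529541) 0.15331674105902607
0.2 1953 ((0.63111412525177, -0.044326458126306534), (0.28013262152671814, 0.10217684507369995), 2.5267975330352783) 0.20922307970482934
165 [0.7094 0.0098 0.1439] [ 0.7082 -0.095   0.1396]
180 [0.6785 0.0099 0.1478] [ 0.6782 -0.0961  0.1401]
195 [0.6504 0.0106 0.1419] [ 0.6478 -0.0971  0.1429]
210 [0.6208 0.009  0.1423] [ 0.6187 -0.0983  0.1416]
225 [0.5914 0.0074 0.1429] [ 0.5893 -0.0995  0.1423]
240 [0.5617 0.0056 0.1477] [ 0.5604 -0.1006  0.1419]
255 [0.5328 0.004  0.1497] [ 0.5314 -0.1016  0.1443]
270 [0.5048 0.0045 0.1456] [ 0.5028 -0.1027  0.1451]
285 [0.4766 0.0031 0.144 ] [ 0.4747 -0.104   0.1426]
tray 1508 ((0.5075366497039795, 0.22524745762348175), (0.06089283898472786, 0.16068385541439056), 62.20365905761719) 0.022014928239033137
caps 263 [0.46377057 0.24926608 0.03357877] ((0.4639889895915985, 0.24941882491111755), 0.01978764496743679)
handle [[ 0.4963 -0.0516  0.2221]]
grip [[ 0.4958 -0.1489  0.17  ]]
gl [[ 0.4948 -0.131   0.1645]]
gr [[ 0.4958 -0.1695  0.1662]]
capmid [[0.4636 0.2485 0.0344]]
hole [[0.50814646 0.22452145 0.022     ]
 [0.54818177 0.2014404  0.022     ]]
capz [[0.46362246 0.24861547 0.034     ]]
```

```bash
cat >> h.py <<'E'
from scipy.spatial.transform import Rotation as Ro
YAW=0.038; O=np.array([.5908,-.0465,0])
def mach(p): return Ro.from_euler('z',YAW).apply(np.asarray(p))+O
def go(p,yaw=None):
    "tool-frame shift (mm) and turn (deg) to world point p, tool down with yaw"
    s=telemetry.observe(); R=Ro.from_euler('xyz',s["tool_rot"])
    print("t",round(s["clock"],2),"pos",np.round(s["position"],4),"rpy",np.degrees(s["tool_rot"]).round(2),"w",round(s["grip_width"],4),"F",np.round(s["force"],1))
    if yaw is not None:
        G=Ro.from_euler('xyz',[np.pi,0,yaw]); print("turn",np.degrees((R.inv()*G).as_rotvec()).round(1)); R=G
    print("shift mm",(R.inv().apply(np.array(p)-s["position"])*1000).round(1))
E
python3 - <<'E'
from h import *
C=cloud(dict(np.load("top0.npz"))); P=C[255:290,305:372].reshape(-1,3)
Q=P[(P[:,2]>.212)&(P[:,2]<.23)]; print("bar",len(Q),Q.mean(0),cv2.minAreaRect(Q[:,:2].astype(np.float32)),np.percentile(Q[:,2],[5,50,95]), "expect",mach([-.094,0,.218]))
S=dict(np.load("side0.npz")); C=cloud(S)
P=C[225:275,270:330].reshape(-1,3); Q=P[(P[:,2]>.2)&(P[:,2]<.23)&(P[:,0]<.55)]; print("bar side",len(Q),Q.mean(0))
P=C[250:285,310:335].reshape(-1,3); Q=P[(P[:,1]<-.125)&(P[:,1]>-.18)]; print("grip side",len(Q),Q.mean(0),mach([-.099,-.1,.158]))
E
python3 -m crank '0.0854 0 0 -0.013 0 0 -7; 0.0854 0 0 -0.013 0 0 -7; 0.0854 0 0 -0.013 0 0 -7; 0.0854 0 0 -0.013 0 0 -7; 0.0854 0 0 -0.013 0 0 -7; 0.0854 0 0 -0.013 0 0 -7; 0.0854 0 0 -0.013 0 0 -7; 0.0854 0 0 -0.013 0 0 -7' 20
python3 -m crank '0.0854 0 0 0 0 0 -6.2; 0.0854 0 0 0 0 0 -6.2; 0.0854 0 0 0 0 0 -6.2; 0.0854 0.033 0.020 0 0 0 0;0.0854 0.033 0.020 0 0 0 0;0.0854 0.033 0.020 0 0 0 0;0.0854 0.033 0.020 0 0 0 0;0.0854 0.033 0.020 0 0 0 0'
python3 -c "
from h import *
go(mach([-.094,0,.32]),np.pi/2+YAW)"
```

```text
bar 297 [ 0.4966561  -0.04997614  0.2218405 ] ((0.4970908463001251, -0.04984724521636963), (0.011859875172376633, 0.0778571143746376), 2.5267975330352783) [0.21634176 0.22213208 0.22592726] expect [ 0.49686786 -0.05007114  0.218     ]
bar side 36 [ 0.49687057 -0.08723577  0.20506044]
grip side 285 [ 0.49730307 -0.15357405  0.16119434] [ 0.49567055 -0.1501889   0.158     ]
clock: 0.77
position: [0.1904, -0.5951, 0.3546]
tool_rot: [-3.141, -0.001, 1.293]
force: [0.9, 0.6, -0.4]
grip_width: 0.0855
finger_force: 0.0
clock: 1.43
position: [0.284, -0.4245, 0.3541]
tool_rot: [-3.141, -0.0, 1.612]
force: [0.8, -0.7, -0.3]
grip_width: 0.0854
finger_force: 0.0
t 1.43 pos [ 0.284  -0.4245  0.3541] rpy [-1.7998e+02 -2.0000e-02  9.2330e+01] w 0.0854 F [ 0.8 -0.7 -0.3]
turn [-0.  -0.   0.2]
shift mm [366.1 226.9  34.1]
```

```bash
python3 -m crank '0.0854 0.03 0.019 0 0 0 0;0.0854 0.03 0.019 0 0 0 0;0.0854 0.03 0.019 0 0 0 0;0.0854 0.03 0.019 0 0 0 0;0.0854 0.03 0.019 0 0 0 0;0.0854 0.03 0.019 0 0 0 0;0.0854 0.03 0.019 0 0 0 0;0.0854 0.03 0.019 0 0 0 0' >/dev/null
python3 -m crank '0.0854 0.03 0.019 0 0 0 0;0.0854 0.03 0.019 0 0 0 0;0.0854 0.03 0.019 0 0 0 0;0.0854 0.03 0.018 0 0 0 0;0.0854 0.006 0 0.01 0 0 0;0.0854 0 0 0.01 0 0 0;0.0854 0 0 0.01 0 0 0;0.0854 0 0 0 0 0 0' >/dev/null
python3 -c "
from h import *
go(mach([-.094,0,.218]),np.pi/2+YAW)"
```

```text
t 2.77 pos [ 0.4943 -0.0526  0.3222] rpy [-179.82    0.     92.27] w 0.0852 F [-0.4 -0.1 -0.8]
turn [-0.2  0.   0.1]
shift mm [  2.5   2.6 104.2]
```

```bash
python3 -m crank '0.0854 0.002 0.002 0.013 0 0 0;0.0854 0 0 0.013 0 0 0;0.0854 0 0 0.013 0 0 0;0.0854 0 0 0.013 0 0 0;0.0854 0 0 0.013 0 0 0;0.0854 0 0 0.013 0 0 0;0.0854 0 0 0.012 0 0 0;0.0854 0 0 0.012 0 0 0' 
python3 -m crank '0.005 0 0 0 0 0 0;0.005 0 0 0 0 0 0;0.005 0 0 0 0 0 0;0.005 0 0 0 0 0 0;0.005 0 0 0 0 0 0;0.005 0 0 0 0 0 0;0.005 0 0 0 0 0 0;0.005 0 0 0 0 0 0' 25
python3 -c "
from h import *
go(mach([-.094,0,.218]),np.pi/2+YAW)
for d in np.radians([10,20,30,40,50,60,70,80,82]):
  a=np.arctan2(56,128); r=140; print(round(d,2),np.round([-r*np.cos(a+d)+r*np.cos(a),r*np.sin(a+d)-r*np.sin(a)],1))"
```

```text
clock: 3.43
position: [0.4971, -0.0508, 0.2218]
tool_rot: [-3.141, 0.0, 1.61]
force: [0.8, -0.0, 0.0]
grip_width: 0.0855
finger_force: 0.0
clock: 4.1
position: [0.4968, -0.0494, 0.2227]
tool_rot: [-3.14, 0.001, 1.612]
force: [-7.9, -0.2, 10.1]
grip_width: 0.0108
finger_force: 24.6
t 4.1 pos [ 0.4968 -0.0494  0.2227] rpy [-1.7993e+02  4.0000e-02  9.2340e+01] w 0.0108 F [-7.9 -0.2 10.1]
turn [-0.1  0.   0.2]
shift mm [-0.7  0.1  4.7]
0.17 [11.7 21.4]
0.35 [26.9 40.5]
0.52 [45.2 56.6]
0.7 [66.1 69.3]
0.87 [88.8 78.2]
1.05 [112.7  83. ]
1.22 [137.1  83.6]
1.4 [161.3  79.9]
1.43 [166.   78.7]
```

```bash
python3 -m crank '0.005 0 0.0055 -0.011 0 0 0;0.005 0 0.0062 -0.0104 0 0 0;0.005 0 0.0072 -0.01 0 0 0;0.005 0 0.008 -0.0091 0 0 0;0.005 0 0.0088 -0.0084 0 0 0;0.005 0 0.0095 -0.0077 0 0 0;0.005 0 0.0102 -0.0067 0 0 0;0.005 0 0.0107 -0.006 0 0 0'
python3 -m crank '0.005 0 0.0112 -0.005 0 0 0;0.005 0 0.0115 -0.0039 0 0 0;0.005 0 0.0118 -0.003 0 0 0;0.005 0 0.0121 -0.0018 0 0 0;0.005 0 0.0122 -0.0008 0 0 0;0.005 0 0.0122 0.0002 0 0 0;0.005 0 0.0122 0.0013 0 0 0;0.005 0 0.012 0.0024 0 0 0'
python3 -m crank '0.005 0 0.006 0.001 0 0 0;0.005 0 0.004 0.001 0 0 0;0.005 0 0 0 0 0 0;0.005 0 0 0 0 0 0;0.005 0 0 0 0 0 0;0.005 0 0 0 0 0 0;0.005 0 0 0 0 0 0;0.005 0 0 0 0 0 0'
python3 - <<'E'
from h import *
go(mach([.0673,0,.298]),np.pi/2+YAW)
f=grab_frame("side"); cv2.imwrite("pics/s1.png",f["pixels"][:,:,::-1])
E
```

```text
clock: 4.77
position: [0.5628, -0.0466, 0.2928]
tool_rot: [-3.14, 0.001, 1.612]
force: [-8.2, -0.4, 8.2]
grip_width: 0.0108
finger_force: 25.6
clock: 5.43
position: [0.659, -0.0426, 0.3027]
tool_rot: [-3.142, 0.0, 1.612]
force: [-4.3, 0.4, -3.8]
grip_width: 0.0107
finger_force: 24.7
clock: 6.1
position: [0.6681, -0.0422, 0.3001]
tool_rot: [-3.141, 0.0, 1.612]
force: [-3.9, 1.9, -4.2]
grip_width: 0.0106
finger_force: 24.9
t 6.1 pos [ 0.6681 -0.0422  0.3001] rpy [-179.95    0.     92.35] w 0.0106 F [-3.9  1.9 -4.2]
turn [-0.   0.   0.2]
shift mm [ -1.4 -10.1   2.1]
```

View pics/s1.png

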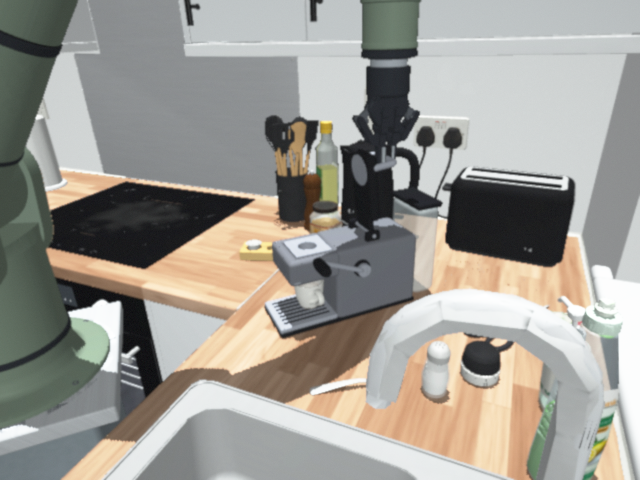

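The hood stands upright at (370,190) with the gripper still on the bar at (385,140). Releasing and moving to the capsule.

```bash
python3 -m crank '0.028 0 0 0 0 0 0;0.028 0 0 0 0 0 0;0.028 0 0 0 0 0 0;0.028 0 0 0 0 0 0;0.028 0 0 -0.008 0 0 0;0.028 0 0 -0.015 0 0 0;0.028 0 0 -0.02 0 0 0;0.028 0 0 -0.02 0 0 0'
python3 -c "
from h import *
go([.4638,.249,.12],np.pi/2+YAW)"
```

```text
clock: 6.82
position: [0.6685, -0.0422, 0.3645]
tool_rot: [-3.142, -0.0, 1.612]
force: [0.5, 0.4, 0.7]
grip_width: 0.028
finger_force: 0.0
t 6.82 pos [ 0.6685 -0.0422  0.3645] rpy [-1.800e+02 -1.000e-02  9.235e+01] w 0.028 F [0.5 0.4 0.7]
turn [-0.  -0.   0.2]
shift mm [ 298.8 -193.5  244.5]
```

```bash
python3 -m crank '0.07 0.028 -0.018 0 0 0 0;0.07 0.028 -0.018 0 0 0 0;0.07 0.028 -0.018 0 0 0 0;0.07 0.028 -0.018 0 0 0 0;0.07 0.028 -0.018 0 0 0 0;0.07 0.028 -0.018 0 0 0 0;0.07 0.028 -0.018 0 0 0 0;0.07 0.028 -0.018 0 0 0 0' > /dev/null
python3 -m crank '0.07 0.018 -0.012 0.025 0 0 0;0.07 0.018 -0.012 0.03 0 0 0;0.07 0.018 -0.012 0.033 0 0 0;0.07 0.018 -0.012 0.033 0 0 0;0.07 0.003 -0.0015 0.033 0 0 0;0.07 0 0 0.033 0 0 0;0.07 0 0 0.033 0 0 0;0.07 0 0 0.023 0 0 0' >/dev/null
python3 -m crank '0.07 0 0 0 0 0 0;0.07 0 0 0 0 0 0;0.07 0 0 0 0 0 0;0.07 0 0 0 0 0 0;0.07 0 0 0 0 0 0;0.07 0 0 0 0 0 0;0.07 0 0 0 0 0 0;0.07 0 0 0 0 0 0'
python3 - <<'E'
from h import *
go([.4638,.249,.043],np.pi/2+YAW)
f=grab_frame("side"); p=f["pixels"][200:300,190:310,::-1]; cv2.imwrite("pics/s2.png",cv2.resize(p,None,fx=5,fy=5))
E
```

```text
clock: 8.82
position: [0.4631, 0.2486, 0.1206]
tool_rot: [3.141, -0.0, 1.612]
force: [0.4, -0.1, -0.4]
grip_width: 0.0698
finger_force: 0.0
t 8.82 pos [0.4631 0.2486 0.1206] rpy [ 1.7997e+02 -1.0000e-02  9.2340e+01] w 0.0698 F [ 0.4 -0.1 -0.4]
turn [ 0.  -0.   0.2]
shift mm [ 0.4  0.7 77.6]
```

View pics/s2.png

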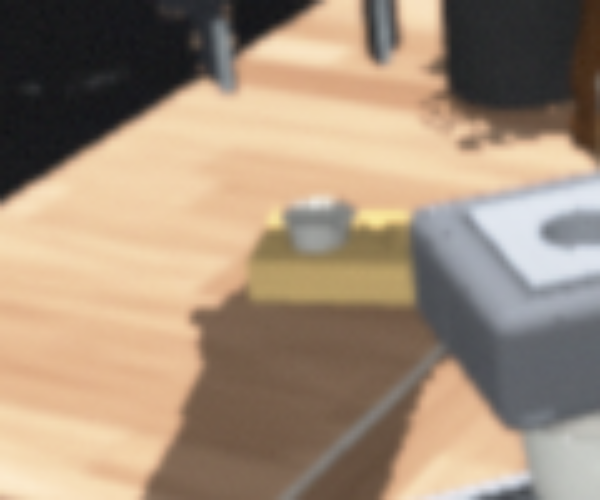

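The fingers straddle the capsule: tips at about (222,85) and (385,55) in the crop, capsule at (318,225). Descend and grip.

```bash
python3 -m crank '0.07 0 0.001 0.014 0 0 0;0.07 0 0 0.014 0 0 0;0.07 0 0 0.014 0 0 0;0.07 0 0 0.014 0 0 0;0.07 0 0 0.012 0 0 0;0.07 0 0 0.008 0 0 0;0.07 0 0 0.001 0 0 0;0.07 0 0 0 0 0 0'
python3 -m crank '0.02 0 0 0 0 0 0;0.02 0 0 0 0 0 0;0.02 0 0 0 0 0 0;0.02 0 0 0 0 0 0;0.02 0 0 0 0 0 0;0.02 0 0 0 0 0 0;0.02 0 0 0 0 0 0;0.02 0 0 0 0 0 0' 20
```

```text
clock: 9.53
position: [0.4638, 0.2487, 0.0431]
tool_rot: [-3.141, 0.0, 1.612]
force: [0.4, -0.6, -0.7]
grip_width: 0.0705
finger_force: 0.0
clock: 10.2
position: [0.4643, 0.2489, 0.0438]
tool_rot: [3.141, -0.0, 1.612]
force: [-0.2, -1.2, 7.0]
grip_width: 0.0365
finger_force: 19.3
```

```bash
python3 -m crank '0.02 0 0 -0.01 0 0 0;0.02 0 0 -0.02 0 0 0;0.02 0 0 -0.03 0 0 0;0.02 0 0 -0.03 0 0 0;0.02 0 0 -0.03 0 0 0;0.02 0 0 -0.03 0 0 0;0.02 0 0 -0.03 0 0 0;0.02 0 0 -0.02 0 0 0'
python3 - <<'E'
from h import *
go(mach([-.085,0,.20]),np.pi/2+YAW)
f=grab_frame("side"); np.savez("s3.npz",**f); p=f["pixels"][150:250,190:310,::-1]; cv2.imwrite("pics/s3.png",cv2.resize(p,None,fx=5,fy=5))
f=grab_frame("top"); C=cloud(f)
# well: steel block dark hole
g=cv2.cvtColor(f["pixels"],cv2.COLOR_RGB2GRAY); q=g[255:310,305:372]; cv2.imwrite("pics/t3.png",cv2.resize(f["pixels"][250:310,295:375,::-1],None,fx=8,fy=8))
D=C[255:310,305:372]; m=(D[...,2]<.147)&(D[...,2]>.125); n,l,st,ce=cv2.connectedComponentsWithStats(m.astype(np.uint8)); print(st,ce)
E
```

```text
clock: 10.87
position: [0.464, 0.249, 0.2468]
tool_rot: [3.139, -0.001, 1.612]
force: [1.2, -0.4, -0.6]
grip_width: 0.0362
finger_force: 20.1
t 10.87 pos [0.464  0.249  0.2468] rpy [ 1.7987e+02 -6.0000e-02  9.2370e+01] w 0.0362 F [ 1.2 -0.4 -0.6]
turn [ 0.1 -0.1  0.2]
shift mm [-300.1   30.5   46.8]
[[   0    0   67   55 3049]
 [  10    0    3    6    9]
 [  44    0    1    1    1]
 [  50    0    6   14   26]
 [  57    0    3    8   13]
 [   3    2    2    2    3]
 [  53    2    1    1    1]
 [   3    5    1    1    1]
 [   5    5    1    1    1]
 [  20    4    1    1    1]
 [  23    5   18   18  267]
 [  42    4    1    1    1]
 [  54    4    1    1    1]
 [  10    7    1    1    1]
 [  14    6    1    1    1]
 [   3    8    3    8   10]
 [  10    9    3    2    4]
 [  53    8    1    1    1]
 [   5   11    1    1    1]
 [  48   10    1    1    1]
 [  59   11    2    6    7]
 [  10   12    3    4    5]
 [   7   15    1    1    1]
 [  53   15    1    1    1]
 [  55   14    1    1    1]
 [  10   17    4    8   12]
 [  51   16    2    4    5]
 [  56   16    1    1    1]
 [   4   19    
[... 3012 characters left out ...]
34.         32.        ]
 [40.5        32.        ]
 [44.         32.75      ]
 [ 7.         35.        ]
 [15.5        34.5       ]
 [38.         34.        ]
 [40.         35.        ]
 [47.         35.        ]
 [ 5.625      39.375     ]
 [ 9.         36.        ]
 [22.         36.        ]
 [34.         37.        ]
 [60.         37.        ]
 [15.         39.        ]
 [18.5        39.5       ]
 [21.         38.        ]
 [26.5        39.5       ]
 [33.5        39.        ]
 [37.         38.5       ]
 [28.43589744 42.58974359]
 [54.96       40.8       ]
 [ 9.         41.        ]
 [15.         41.        ]
 [22.         40.        ]
 [24.         40.        ]
 [28.         41.        ]]
```

View pics/t3.png

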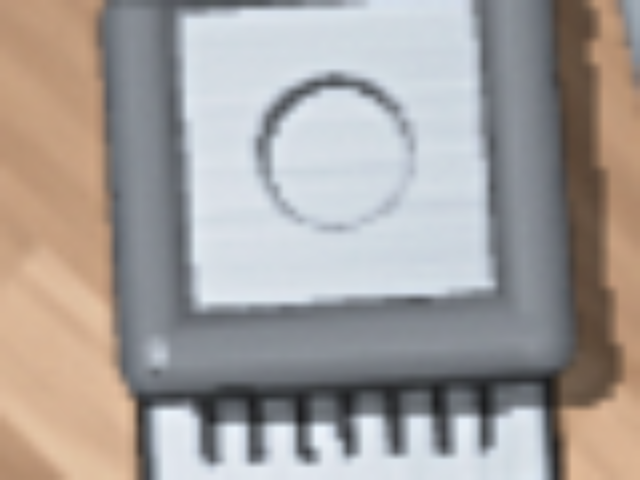

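View pics/s3.png

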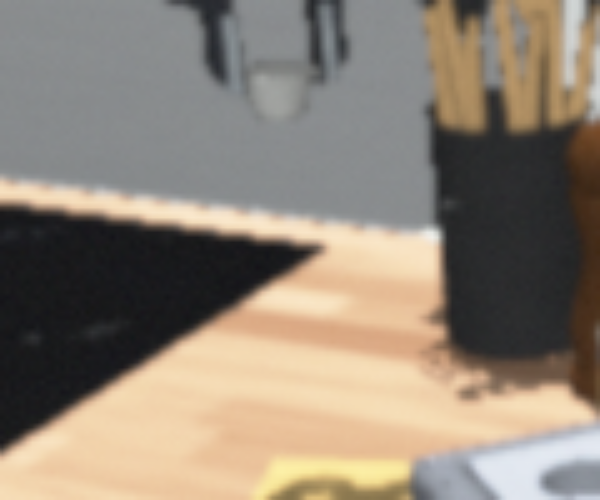

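Capsule is held upright at (278,90) in the side crop; the well in the top crop is a circle centred at (335,152), i.e. pixel (336.4,268.5). Checking it against the model and moving over it.

```bash
python3 -c "
from h import *
T=dict(np.load('top0.npz')); print(world(T,[(336.4,268.5)],z=.151),mach([-.085,0,.151]))
print('block corners',world(T,[(295+195/8,250+308/8),(295+495/8,250+292/8)],z=.151), mach([-.12,.035,.151]),mach([-.12,-.035,.151]))"
python3 -m crank '0.02 -0.02 0.002 0 0 0 0;0.02 -0.025 0.002 0 0 0 0;0.02 -0.025 0.002 0 0 0 0;0.02 -0.025 0.002 0 0 0 0;0.02 -0.025 0.002 0 0 0 0;0.02 -0.025 0.003 0 0 0 0;0.02 -0.025 0.003 0 0 0 0;0.02 -0.025 0.003 0 0 0 0' >/dev/null
python3 -m crank '0.02 -0.025 0.003 0 0 0 0;0.02 -0.025 0.003 0 0 0 0;0.02 -0.025 0.003 0 0 0 0;0.02 -0.02 0.0025 0 0 0 0;0.02 -0.01 0 0.01 0 0 0;0.02 0 0 0.015 0 0 0;0.02 0 0 0 0 0 0;0.02 0 0 0 0 0 0'
python3 -c "
from h import *
go(mach([-.085,0,.171]),np.pi/2+YAW)"
```

```text
[[ 0.50608379 -0.04899259  0.151     ]] [ 0.50586136 -0.04972922  0.151     ]
block corners [[ 0.46920734 -0.01650679  0.151     ]
 [ 0.47167134 -0.08647591  0.151     ]] [ 0.46955695 -0.01608417  0.151     ] [ 0.47221631 -0.08603364  0.151     ]
clock: 12.3
position: [0.5061, -0.0491, 0.2176]
tool_rot: [-3.14, -0.001, 1.613]
force: [-0.1, 0.4, -0.4]
grip_width: 0.0363
finger_force: 20.2
t 12.3 pos [ 0.5061 -0.0491  0.2176] rpy [-1.799e+02 -4.000e-02  9.240e+01] w 0.0363 F [-0.1  0.4 -0.4]
turn [-0.1 -0.   0.2]
shift mm [-0.6 -0.2 46.6]
```

```bash
python3 -m crank '0.02 0 0 0.01 0 0 0;0.02 0 0 0.01 0 0 0;0.02 0 0 0.01 0 0 0;0.02 0 0 0.006 0 0 0;0.02 0 0 0.004 0 0 0;0.02 0 0 0.003 0 0 0;0.02 0 0 0.003 0 0 0;0.02 0 0 0 0 0 0'
python3 -c "
from h import *
go(mach([-.085,0,.169]),np.pi/2+YAW)"
```

```text
clock: 12.97
position: [0.5067, -0.0498, 0.1718]
tool_rot: [-3.141, -0.0, 1.612]
force: [0.2, -0.2, -0.7]
grip_width: 0.0361
finger_force: 20.2
t 12.97 pos [ 0.5067 -0.0498  0.1718] rpy [-1.7998e+02 -1.0000e-02  9.2350e+01] w 0.0361 F [ 0.2 -0.2 -0.7]
turn [-0.  -0.   0.2]
shift mm [ 0.1 -0.8  2.8]
```

```bash
python3 -m crank '0.02 0 0 0.0015 0 0 0;0.02 0 0 0 0 0 0;0.04 0 0 0 0 0 0;0.045 0 0 0 0 0 0;0.05 0 0 0 0 0 0;0.06 0 0 0 0 0 0;0.06 0 0 0 0 0 0;0.06 0 0 0 0 0 0'
python3 -m crank '0.06 0 0 -0.005 0 0 0;0.06 0 0 -0.01 0 0 0;0.06 0 0 -0.02 0 0 0;0.06 0 0 -0.03 0 0 0;0.06 0 0 -0.03 0 0 0;0.06 0 0 -0.03 0 0 0;0.06 0 0 -0.03 0 0 0;0.06 0 0 -0.03 0 0 0'
python3 -m crank '0.06 0 0 -0.02 0 0 0;0.028 0.02 0.018 0 0 0 0;0.028 0.03 0.02 0 0 0 0;0.028 0.03 0.02 0 0 0 0;0.028 0.02 0.02 0 0 0 0;0.028 0 0.02 0 0 0 0;0.028 0 0.02 0 0 0 0;0.028 0 0 0 0 0 0'
python3 - <<'E'
from h import *
go(mach([.0715,0,.37]),np.pi/2+YAW)
f=grab_frame("side"); p=f["pixels"][205:295,265:355,::-1]; cv2.imwrite("pics/s4.png",cv2.resize(p,None,fx=6,fy=6))
C=cloud(f); P=C[225:260,280:340].reshape(-1,3); e=mach([-.085,0,.159])
q=P[(np.hypot(*(P[:,:2]-e[:2]).T)<.03)]; q=q[q[:,2]>.155]; print(len(q),q.mean(0),q.min(0),q.max(0),e)
E
```

```text
clock: 13.63
position: [0.5067, -0.0499, 0.1707]
tool_rot: [3.142, 0.0, 1.612]
force: [0.1, 0.5, -0.2]
grip_width: 0.0599
finger_force: 0.0
clock: 14.3
position: [0.5063, -0.0495, 0.3583]
tool_rot: [3.141, -0.0, 1.612]
force: [0.0, -0.1, 0.5]
grip_width: 0.0599
finger_force: 0.0
clock: 14.97
position: [0.6226, 0.0554, 0.3757]
tool_rot: [-3.142, -0.001, 1.612]
force: [0.5, 0.4, 0.4]
grip_width: 0.0278
finger_force: 0.0
t 14.97 pos [0.6226 0.0554 0.3757] rpy [-1.800e+02 -7.000e-02  9.237e+01] w 0.0278 F [0.5 0.4 0.4]
turn [-0.  -0.1  0.2]
shift mm [-100.6   35.9    5.7]
148 [ 0.50599254 -0.0505753   0.15861812] [ 0.48742774 -0.06971477  0.15539809] [ 0.52535418 -0.02762468  0.16186763] [ 0.50586136 -0.04972922  0.159     ]
```

View pics/s4.png

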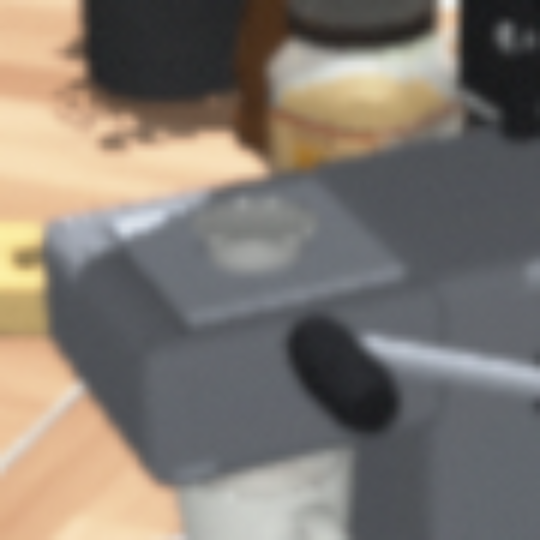

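The capsule sits in the well at (258,225), foil at z≈0.159, within 1 mm of its place. Regripping the bar.

```bash
python3 -m crank '0.028 -0.015 0.006 0 0 0 0;0.028 -0.015 0.006 0 0 0 0;0.028 -0.015 0.006 0 0 0 0;0.028 -0.015 0.006 0 0 0 0;0.028 -0.015 0.006 0 0 0 0;0.028 -0.015 0.006 0 0 0 0;0.028 -0.009 0.006 0 0 0 0;0.028 0 0 0 0 0 0'
python3 -c "
from h import *
go([.6683,-.0422,.300],np.pi/2+YAW)"
```

```text
clock: 15.68
position: [0.6675, -0.0451, 0.3751]
tool_rot: [-3.141, 0.0, 1.609]
force: [-0.7, -0.2, 0.8]
grip_width: 0.0278
finger_force: 0.0
t 15.68 pos [ 0.6675 -0.0451  0.3751] rpy [-1.7997e+02  2.0000e-02  9.2180e+01] w 0.0278 F [-0.7 -0.2  0.8]
turn [-0.  0.  0.]
shift mm [ 2.8  0.9 75.1]
```

```bash
python3 -m crank '0.028 0.002 0.0005 0.01 0 0 0;0.028 0 0 0.012 0 0 0;0.028 0 0 0.012 0 0 0;0.028 0 0 0.012 0 0 0;0.028 0 0 0.012 0 0 0;0.028 0 0 0.011 0 0 0;0.028 0 0 0.006 0 0 0;0.028 0 0 0 0 0 0'
python3 -m crank '0.005 0 0 0 0 0 0;0.005 0 0 0 0 0 0;0.005 0 0 0 0 0 0;0.005 0 0 0 0 0 0;0.005 0 0 0 0 0 0;0.005 0 0 0 0 0 0;0.005 0 0 0 0 0 0;0.005 0 0 0 0 0 0' 25
python3 -c "
from h import *
go(mach([-.094,0,.222]),np.pi/2+YAW)"
```

```text
clock: 16.35
position: [0.6665, -0.0403, 0.299]
tool_rot: [-3.14, -0.0, 1.612]
force: [0.2, -1.3, 0.9]
grip_width: 0.0276
finger_force: 0.0
clock: 17.02
position: [0.6672, -0.0402, 0.3011]
tool_rot: [3.141, -0.0, 1.612]
force: [1.0, 1.0, 4.6]
grip_width: 0.0105
finger_force: 25.1
t 17.02 pos [ 0.6672 -0.0402  0.3011] rpy [179.96  -0.    92.35] w 0.0105 F [1.  1.  4.6]
turn [ 0.  -0.   0.2]
shift mm [  -3.4 -170.5   79.1]
```

```bash
python3 -m crank '0.005 0 -0.005 -0.001 0 0 0;0.005 0 -0.005 -0.001 0 0 0;0.005 0 -0.012 -0.0024 0 0 0;0.005 0 -0.0122 -0.0013 0 0 0;0.005 0 -0.0122 -0.0002 0 0 0;0.005 0 -0.0122 0.0008 0 0 0;0.005 0 -0.0121 0.0018 0 0 0;0.005 0 -0.0118 0.003 0 0 0'
python3 -m crank '0.005 0 -0.0115 0.0039 0 0 0;0.005 0 -0.0112 0.005 0 0 0;0.005 0 -0.0107 0.006 0 0 0;0.005 0 -0.0102 0.0067 0 0 0;0.005 0 -0.0095 0.0077 0 0 0;0.005 0 -0.0088 0.0084 0 0 0;0.005 0 -0.008 0.0091 0 0 0;0.005 0 -0.0072 0.01 0 0 0'
python3 -m crank '0.005 0 -0.0062 0.0104 0 0 0;0.005 0 -0.0045 0.0105 0 0 0;0.005 0 0 0.002 0 0 0;0.005 0 0 0.002 0 0 0;0.005 0 0 0 0 0 0;0.005 0 0 0 0 0 0;0.005 0 0 0 0 0 0;0.005 0 0 0 0 0 0'
python3 -c "
from h import *
go(mach([-.094,0,.222]),np.pi/2+YAW)"
```

```text
clock: 17.68
position: [0.5844, -0.0436, 0.3015]
tool_rot: [3.14, 0.0, 1.612]
force: [3.7, 0.6, -2.7]
grip_width: 0.0111
finger_force: 24.9
clock: 18.35
position: [0.5074, -0.0469, 0.2442]
tool_rot: [3.14, 0.0, 1.612]
force: [4.4, 0.3, -1.0]
grip_width: 0.011
finger_force: 24.9
clock: 19.02
position: [0.4967, -0.0473, 0.2204]
tool_rot: [3.141, 0.001, 1.612]
force: [-10.3, -0.1, 26.5]
grip_width: 0.0112
finger_force: 29.3
t 19.02 pos [ 0.4967 -0.0473  0.2204] rpy [1.7999e+02 6.0000e-02 9.2340e+01] w 0.0112 F [-10.3  -0.1  26.5]
turn [0.  0.1 0.2]
shift mm [-2.8  0.1 -1.6]
```

```bash
python3 -m crank '0.05 0 0 -0.001 0 0 0;0.05 0 0 0 0 0 0;0.05 0 0 0 0 0 0;0.05 0 0 -0.005 0 0 0;0.05 0 0 -0.015 0 0 0;0.05 0 0 -0.02 0 0 0;0.05 0 0 -0.02 0 0 0;0.05 0 0 -0.02 0 0 0'
python3 -m crank '0 -0.01 -0.002 -0.01 0 0 0;0 -0.02 -0.002 0 0 0 0;0 -0.02 -0.002 0 0 0 0;0 -0.02 -0.002 0 0 0 0;0 -0.02 -0.002 0 0 0 0;0 -0.01 -0.002 0 0 0 0;0 0 0 0 0 0 0;0 0 0 0 0 0 0' 30
python3 - <<'E'
from h import *
go(mach([-.106,-.1,.20]),np.pi/2+YAW)
f=grab_frame("side"); cv2.imwrite("pics/s5.png",cv2.resize(f["pixels"][170:340,230:440,::-1],None,fx=3,fy=3))
f=grab_frame("top"); C=cloud(f); P=C[255:290,305:372].reshape(-1,3)
Q=P[(P[:,2]>.212)&(P[:,2]<.232)]; print("bar",len(Q),Q.mean(0))
E
```

```text
clock: 19.68
position: [0.4967, -0.0471, 0.3014]
tool_rot: [-3.141, -0.0, 1.612]
force: [-0.1, -0.0, 0.3]
grip_width: 0.0501
finger_force: 0.0
clock: 20.35
position: [0.4889, -0.1473, 0.3104]
tool_rot: [-3.142, -0.0, 1.611]
force: [-0.6, 0.4, -0.1]
grip_width: 0.0002
finger_force: 0.0
t 20.35 pos [ 0.4889 -0.1473  0.3104] rpy [-1.800e+02 -2.000e-02  9.232e+01] w 0.0002 F [-0.6  0.4 -0.1]
turn [-0.  -0.   0.1]
shift mm [ -3.2  -0.3 110.4]
bar 298 [ 0.49661505 -0.04984382  0.22185674]
```

View pics/s5.png

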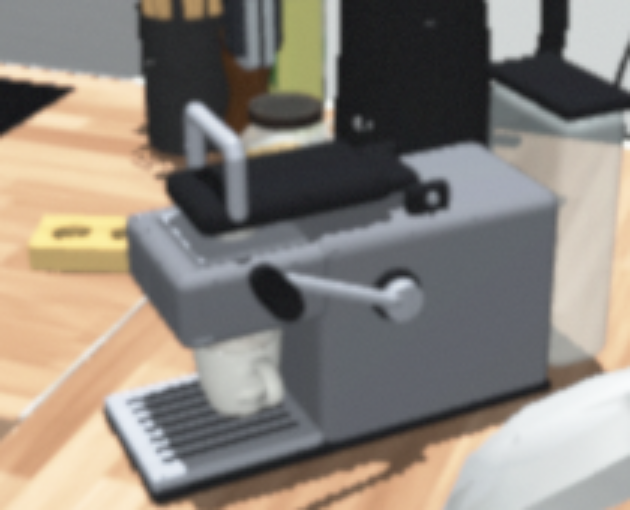

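Hood is shut again (bar at (215,140), same measured place as at the start) and the cup stands at (240,375). Now descending on the lever grip.

```bash
python3 -m crank '0 -0.003 0 0.013 0 0 0;0 0 0 0.013 0 0 0;0 0 0 0.013 0 0 0;0 0 0 0.013 0 0 0;0 0 0 0.013 0 0 0;0 0 0 0.013 0 0 0;0 0 0 0.013 0 0 0;0 0 0 0.01 0 0 0'
python3 -m crank '0 0 0 0.004 0 0 0;0 0 0 0.004 0 0 0;0 0 0 0.004 0 0 0;0 0 0 0.004 0 0 0;0 0 0 0.003 0 0 0;0 0 0 0.003 0 0 0;0 0 0 0 0 0 0;0 0 0 0 0 0 0'
python3 -c "
from h import *
go(mach([-.106,-.1,.1395]),np.pi/2+YAW)"
```

```text
clock: 21.12
position: [0.4891, -0.1495, 0.2085]
tool_rot: [-3.141, -0.0, 1.613]
force: [0.3, 0.4, -0.3]
grip_width: -0.0002
finger_force: 0.0
clock: 21.78
position: [0.4892, -0.1507, 0.1874]
tool_rot: [3.141, 0.0, 1.612]
force: [-0.1, 0.4, 1.0]
grip_width: -0.0002
finger_force: 0.7
t 21.78 pos [ 0.4892 -0.1507  0.1874] rpy [179.98   0.    92.35] w -0.0002 F [-0.1  0.4  1. ]
turn [0.  0.  0.2]
shift mm [ 0.2 -0.5 47.9]
```

Contact came at TCP z 0.187, as predicted.

```bash
python3 -m crank '0 0 0 0.005 0 0 0;0 0 0 0.005 0 0 0;0 0 0 0.005 0 0 0;0 0 0 0.005 0 0 0;0 0 0 0.005 0 0 0;0 0 0 0.005 0 0 0;0 0 0 0.005 0 0 0;0 0 0 0.003 0 0 0'
python3 -m crank '0 0 0 0.003 0 0 0;0 0 0 0.002 0 0 0;0 0 0 0.002 0 0 0;0 0 0 0.001 0 0 0;0 0 0 0 0 0 0;0 0 0 0 0 0 0;0 0 0 0 0 0 0;0 0 0 0 0 0 0'
python3 - <<'E'
from h import *
go(mach([-.106,-.1,.1395]),np.pi/2+YAW)
f=grab_frame("side"); cv2.imwrite("pics/s6.png",cv2.resize(f["pixels"][170:340,230:440,::-1],None,fx=3,fy=3))
E
```

```text
clock: 22.45
position: [0.4885, -0.1508, 0.1491]
tool_rot: [-3.14, 0.0, 1.611]
force: [-6.7, 0.2, 7.2]
grip_width: 0.0001
finger_force: 3.7
clock: 23.12
position: [0.4885, -0.1508, 0.1415]
tool_rot: [-3.141, 0.0, 1.612]
force: [-6.2, -0.7, 7.4]
grip_width: -0.0002
finger_force: 3.7
t 23.12 pos [ 0.4885 -0.1508  0.1415] rpy [-1.7994e+02  2.0000e-02  9.2330e+01] w -0.0002 F [-6.2 -0.7  7.4]
turn [-0.1  0.   0.2]
shift mm [0.3 0.2 2. ]
```

View pics/s6.png

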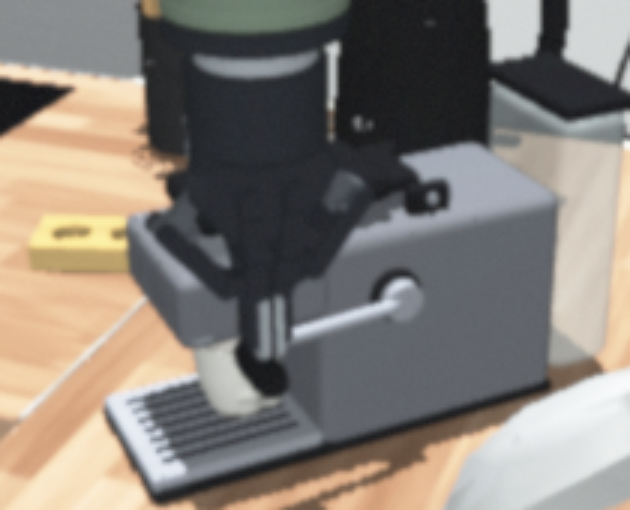

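The lever arm, from (395,305) to (295,333) in the crop, runs parallel to the machine's base, with the fingertips on the grip at (265,360). I'll measure its angle from depth.

Run:
```python
from h import *
for k in range(2):
    f=grab_frame("side"); C=cloud(f); P=C[265:290,315:362].reshape(-1,3)
    m=Ro.from_euler('z',-YAW).apply(P-O); q=m[(m[:,1]<-.063)&(m[:,1]>-.1)&(m[:,0]<-.015)&(m[:,0]>-.085)&(abs(m[:,2]-.11)<.025)]
    if len(q)>20: print(len(q),np.polyfit(q[:,0],q[:,2],1),q.mean(0))
T=grab_frame("top"); p=np.array([mach([0,-.06,.11])]); print(telemetry.observe()["force"],telemetry.observe()["finger_force"])
# same fit on the released lever (expected slope -tan .45 = -0.483) as a check
S=dict(np.load("side0.npz")); C=cloud(S); m=Ro.from_euler('z',-YAW).apply(C[255:285,315:362].reshape(-1,3)-O)
q=m[(m[:,1]<-.063)&(m[:,1]>-.1)&(m[:,0]<-.015)&(m[:,0]>-.085)&(m[:,2]>.1)&(m[:,2]<.165)]; print(len(q),np.polyfit(q[:,0],q[:,2],1))
```

```text
166 [-0.01247169  0.11280424] [-0.04830869 -0.07503141  0.11340673]
164 [-0.0107325   0.11279913] [-0.04820336 -0.07481233  0.11331647]
[-5.71787687 -0.30133447  8.684537  ] 3.746310251299292
162 [-0.49857617  0.11174741]
```

The lever angle is about 0.44 rad and steady. Holding once more, then handing in.

```bash
python3 -m crank '0 0 0 0 0 0 0;0 0 0 0 0 0 0;0 0 0 0 0 0 0;0 0 0 0 0 0 0;0 0 0 0 0 0 0;0 0 0 0 0 0 0;0 0 0 0 0 0 0;0 0 0 0 0 0 0'
python3 -c "
from workcell import bot
print(bot.job_done())"
```

```text
clock: 23.98
position: [0.4885, -0.1508, 0.1415]
tool_rot: [-3.141, 0.0, 1.611]
force: [-4.8, -0.3, 8.3]
grip_width: -0.0
finger_force: 3.7
the job is handed in; nothing more can be done
None
```

I handed the job in at about 24 s: the capsule is seated foil up, the hood is shut, the cup is standing under the spout, and the fingers are holding the brew lever at about 0.44 rad (0.45 is level) with about 8 N; the hand-in returned no verdict.

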